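Ease the spray bottle down onto its rest

TASK

Lay the tall spray bottle down on the slanted rest it stands on: tip it over the rest's foot stop until its side lies on the padded cross bar, with its foot still between the foot stop and the heel bar and its head out beyond the padded bar. Keep a finger under it and lower it slowly all the way so that it never drops, and only push and support it with the fingers: do not pinch, lift or carry it. Leave the other things on the table alone.

Things in the scene. Friction and masses are not known exactly. Their poses are not given: they have to be found in the camera images.
- spray_bottle: tall white trigger-spray bottle, 0.26-0.39 kg, loose, upright on the rest's plate (5 mm above the table), foot within 7 mm of the foot stop (one farther back is not meant). 262 mm tall; oval body 50 mm thick (its x), 93 mm wide (its y, -56 to +37); foot 48 mm thick. Origin: centre of the foot; z up the bottle; x points (within 0.1 rad) the way it is to be tipped
- bottle_middle (a point): the bottle's centre of mass, 109 mm above its foot: it overbalances at about 0.25 rad of lean. Above 100 mm the body tapers to 38 mm thick at 165 mm; a collar 42 mm thick ends at 200 mm. When a finger lowers it, its foot slips 15 to 35 mm back towards the heel bar, and the head with it. Axes as the bottle's
- bottle_head (a point): centre of the flat top of the spray head, 262 mm above the foot, 9 mm along the bottle's y from its axis; axes as the bottle's. The head is 30 mm thick in x, spans -28 to +46 mm in the bottle's y and 206 to 262 mm in height; trigger and nozzle reach to y = +60
- bottle_rest: low aluminium rest fixed to the table, plate 240 x 124 x 5 mm (x from -75 to +165). Origin: on the table, mid-width, under the face of the foot stop at the bottle's foot. x is level and points the way the bottle is laid; z up. Dark foot stop bar at x = 0 to 12 mm, 116 mm wide, top 20 mm above the table: the bottle tips over its edge. Dark heel bar behind the foot at x = -72 to -62 mm, 35 mm high
- rest_pad (a point): middle of the top of the rest's round black rubber pad bar (20 mm diameter, 100 mm long in y), 140 mm along the rest's x, 55 mm above the table, between cheeks 100 mm apart and 69 mm high. A bottle lying on stop and pad leans about 1.37 rad from upright, its head's underside about 80 mm above the table, some 200 to 240 mm from the stop
- amber_bottle: brown screw-cap bottle, 56 mm diameter, 115 mm tall, a bystander; origin under its centre
- timer: white bench timer, 62 x 66 x 19 mm, a bystander; origin under its centre. Just to its right stands the big extractor cabinet (y below about -0.28 m from x = 0.25 m on, over 0.5 m tall farther back): swing the arm in clear of it
- tape_roll: roll of tape lying flat, 100 mm across, 25 mm high, a bystander; origin under its centre

How it is judged:
By the outcome, as a careful person would: the job done as asked, in the order asked, and still so for the second after the job is handed in, with the robot touching nothing.
It also fails if it takes over 64 s, if anything falls off the work surface, if the arm or the gripper's body presses on something with over 40 N, if the wrist force passes 120 N, or if a joint passes its speed limit or range.

ROBOT

A 7-joint arm with a two-finger parallel gripper is mounted at the origin on a cart in front of the work surface, level with it; the furniture and walls round the work are solid. World frame = base frame: x ahead of the robot, y to its left, z up, the work surface at z = 0. Lengths are in mm, angles in rad, forces in N, time in s.
With the tool pointing down it reaches from about 425 to 975 mm from the base axis. Payload 16.7 kg.
Tool frame: the origin (TCP) lies at the very end of the fingers, on their centre line; the grasp point (between the pads) lies 19 mm behind it; z points along the fingers, y is the direction in which the jaws open and shut (so a half turn about z gives the same grasp; the last joint's range is limited). The gripper opens to 85 mm and grips with 20 to 120 N. Pads are 22 mm wide; open, the fingers measure 114 mm over their backs; the gripper's body (76 mm by 85 mm) begins 54 mm behind the grasp point. The pads swing forward as they close: fully open they stand 13 mm farther back than shut.
Start: joints at [1.087, 0.426, 0.074, 1.606, -0.034, 1.111, -0.067], TCP at [221.122, -637.716, 231.302] pointing down, gripper open.
Joint ranges: [-2.85, 2.85], [-0.5, 2.14], [-1.23, 1.37], [0.21, 2.46], [-1.02, 4.16], [0.16, 2.05], [-2.73, 2.73]. Speed limits (rad/s): [1.89, 1.89, 2.39, 2.39, 3.01, 3.01, 3.01].

INTERFACE

Orientations are given as a unit quaternion [x, y, z, w].
In Python, from station import * gives the robot as it stands.
- The arm moves only by the shell command python3 -m inch 'ROWS' [FORCE]. ROWS is JSON, a list of rows, each a list of 3 entries, a list of its own where there are three numbers: the shift along the tool's x, y, z normalised to -1 to 1, where 1 is 250 mm, then the turn, a rotation vector about the tool's x, y, z normalised to -1 to 1, where 1 is 180 degrees, then the closure in counts, from 0 (fully open) to 255 (shut). A call has exactly 8 rows; each row shifts and turns the commanded pose from where the row before left it, along the tool's axes as they then stand; what a row does not reach is not made up. A row lasts 1/12 s, in which the tool goes at most 41.7 mm and 7.16 degrees, less where a joint would pass 70% of its speed; a pose out of reach is approached as far as the arm can. A call with a number of a shift or a turn outside -1 to 1 is refused whole. A call with a gripper value outside its range is refused whole. The fingers move at their own pace and stop on an object; FORCE is the grip in N (left out, the last holds). Time passes only in rows, so rows that do not move let the fingers close, or fill a call up. It gives the time, the measured TCP pose, the force and the opening at its end, in the units of the state.
- read_state(): the state, without advancing time (a new reading comes with each control period).
- get_image(name): name is "scene" or "side" or "wrist"; returns a dict with "pixels" (480x640x3 uint8, red, green, blue), "mtx" (3x3 intrinsics, pixels), "R" (3x3) and "t" (3): a world point X has camera coordinates R X + t. Camera axes: x right, y down, z forward; pixel columns grow to the right and rows downward; lengths in mm; the calibration is good to about 2 mm. A picture is of the moment at which its call begins. There is no depth.
- finish_job(): hands the job in, once; it reports no verdict.
The state is a dict: "t": time; "qpos": joint angles; "dq": joint speeds; "effort": joint torques, N m; "eef_pos": TCP position; "orientation": TCP orientation; "ft_force": force on the tool from outside, world axes, zero at the start; "wrist_torque": the same for the moment, N m; "grip_width": finger opening in mm.
Only numpy, scipy, OpenCV 4.12 (cv2) and the standard library are available. Lean on these libraries where they do the work, as an engineer would, in place of code of your own. Each camera call takes 0.05 s, during which the arm holds its last target. There are 200 camera calls.

## Working session

There is one attempt and no reset: what is moved stays moved. The work goes in short steps, Python scripts to look and compute and a shell command to move; the robot and the scene stay as the last step left them, time stands still between calls to the robot, and variables do not carry over. Pictures are saved under pics/ and viewed, about 8 in all and at most 12, crops included, and the job is handed in when it is done.

```bash
ls; mkdir -p pics
cat > h.py <<'E'
from station import *
import numpy as np, cv2
from scipy.spatial.transform import Rotation as Ro
def snap(n,f):
    im=get_image(n); cv2.imwrite('pics/'+f,im['pixels'][:,:,::-1]); 
    np.savez('pics/'+f+'.npz',mtx=im['mtx'],R=im['R'],t=im['t']); return im
def ray(f,u,v):
    d=np.load('pics/'+f+'.npz'); R=d['R'];c=-R.T@d['t']; r=R.T@np.linalg.solve(d['mtx'],[u,v,1.]); return c,r/np.linalg.norm(r)
def plane(f,u,v,z):
    c,r=ray(f,u,v); return c+r*(z-c[2])/r[2]
def proj(f,X):
    d=np.load('pics/'+f+'.npz'); p=d['mtx']@(d['R']@np.asarray(X,float)+d['t']); return p[:2]/p[2]
def tri(a,b):
    (c1,r1),(c2,r2)=ray(*a),ray(*b); s=np.linalg.lstsq(np.c_[r1,-r2],c2-c1,rcond=None)[0]
    p,q=c1+s[0]*r1,c2+s[1]*r2; return (p+q)/2,np.linalg.norm(p-q)
E
python3 - <<'E'
from h import *
for n in("scene","side"):
    snap(n,n+'0.png'); c,r=ray(n+'0.png',320,240); print(n,c,r)
s=read_state(); print(s)
a,b=[cv2.imread(f'pics/{n}0.png') for n in('scene','side')]
E
```

```text
pics
scene [-97.75645859 637.4227354  819.27812875] [ 0.57483761 -0.57287361 -0.58427524]
side [ 442.18252781 1063.22390855  637.48672672] [ 0.08310891 -0.90556394 -0.41598901]
{'t': 0.1, 'qpos': array([ 1.08748921,  0.42668492,  0.07386438,  1.60653906, -0.03411544,
        1.11078676, -0.06710247]), 'dq': array([-0.0004489 , -0.00105843,  0.00012912, -0.00089714, -0.0006941 ,
       -0.00114095, -0.00071457]), 'effort': array([ 8.37783358e-03, -9.51535249e+01,  3.77197266e+00, -4.64407432e+01,
        1.97710586e-02,  6.49743917e-03, -2.78386091e-05]), 'eef_pos': array([ 221.01296199, -637.40741951,  230.67237702]), 'orientation': array([ 9.86107992e-01,  1.66104462e-01, -1.32235130e-04, -5.63901113e-04]), 'ft_force': array([ 0.16663879, -1.02891215,  0.63409582]), 'wrist_torque': array([0.00177992, 0.01329501, 0.01142525]), 'grip_width': 85.33046513543492}
```

View pics/scene0.png

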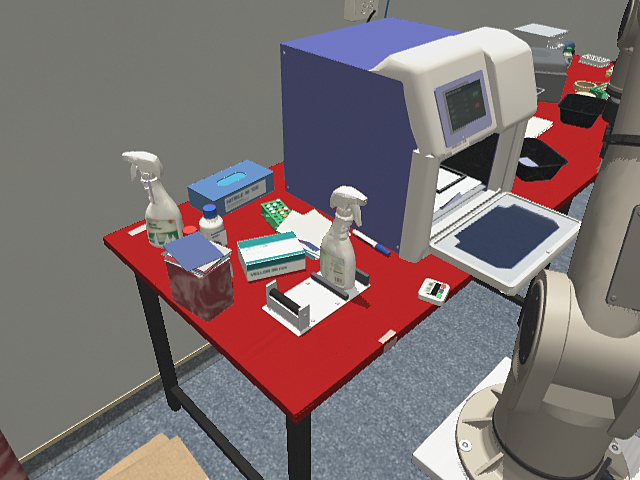

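View pics/side0.png

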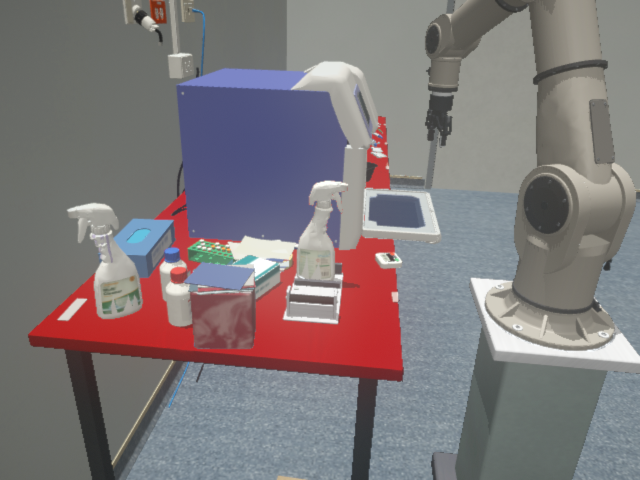

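Run:
```python
from h import *
a=cv2.imread('pics/scene0.png')[175:345,250:390]; b=cv2.imread('pics/side0.png')[170:330,260:380]
a=cv2.resize(a,(400,486),interpolation=cv2.INTER_CUBIC); b=cv2.resize(b,(365,486),interpolation=cv2.INTER_CUBIC)
cv2.imwrite('pics/c1.png',np.hstack([a,b]))
```

```text
(no output)
```

View pics/c1.png

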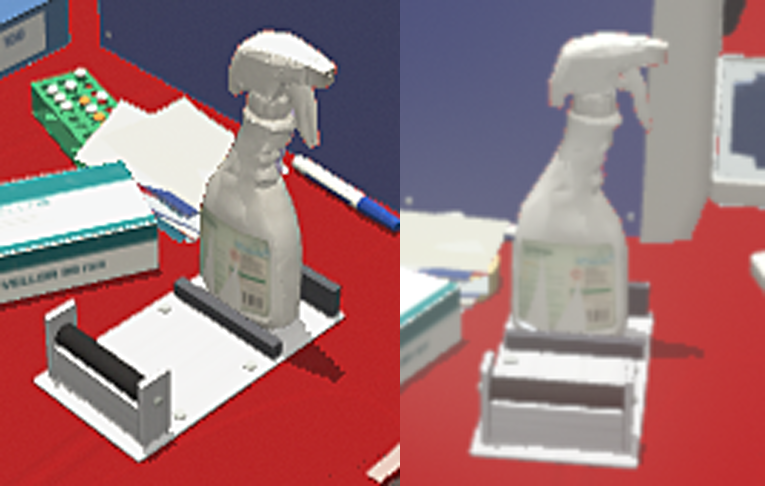

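Run:
```python
from h import *
np.set_printoptions(precision=1,suppress=True)
S=lambda x,y:(250+x/2.857,175+y/2.857)
D=lambda x,y:(260+(x-400)/3.042,170+y/3.0375)
P=lambda *q:plane('scene0.png',*S(*q[:2]),q[2]); Q=lambda *q:plane('side0.png',*D(*q[:2]),q[2])
print('plate far-left(x+,y+) corners'); 
A=P(36,382,3);B=P(142,461,3);C=P(345,316,3); print(A,B,C,np.linalg.norm(A-B),np.linalg.norm(B-C))
print(Q(473,455,3),Q(638,466,3))
xd=(B-C)[:2]; print('rest x yaw',np.arctan2(xd[1],xd[0]), 'from width',np.arctan2(*( (A-B)[:2]*[1,1])[::-1])+np.pi/2)
print('stop ends top',P(176,281,20),P(281,347,20), 'side',Q(505,338,20),Q(645,342,20))
print('heel top right end',P(341,284,35))
print('cheek tops',P(47,310,69),P(74,300,69),P(135,385,69),P(172,373,69))
for n,a,b in [('nozzle tip',S(335,70),D(667,46)),('rear of head top',S(236,45),D(556,50)),('collar',S(250,150),D(573,170)),('foot near',S(288,328),D(626,333)),('foot far',S(202,280),D(512,325))]:
    print(n,tri(('scene0.png',*a),('side0.png',*b)))
```

```text
plate far-left(x+,y+) corners
[603.7 120.1   3. ] [482.1 116.8   3. ] [ 486.3 -120.     3. ] 121.65073561344038 236.89307060439074
[603.6 123.9   3. ] [481.8 119.8   3. ]
rest x yaw 1.5887140613726924 from width 1.5976514893271265
stop ends top [603.4 -34.2  20. ] [484.7 -37.9  20. ] side [602.5 -23.6  20. ] [488.  -35.3  20. ]
heel top right end [ 492.6 -118.7   35. ]
cheek tops [604.  104.3  69. ] [598.7  81.3  69. ] [494.5 111.4  69. ] [485.1  83.   69. ]
nozzle tip (array([485.3, -80.6, 261.6]), np.float64(1.4481483652041836))
rear of head top (array([569.8, -63.7, 256.2]), np.float64(3.356661575736983))
collar (array([556.7, -70.9, 157.1]), np.float64(6.694940305708645))
foot near (array([505.8, -69.8,   7.7]), np.float64(0.25238024577964907))
foot far (array([601.4, -63.1,   8.7]), np.float64(4.213254177333203))
```

```bash
cat >> h.py <<'E'
np.set_printoptions(precision=4,suppress=True)
def goal(p,R,n=8):
    "per-row shift/turn (constant body twist applied n times, approx) from current to goal"
    s=read_state(); R0=Ro.from_quat(s['orientation']); 
    print('shift',R0.inv().apply(np.array(p)-s['eef_pos'])/250,'per row',R0.inv().apply(np.array(p)-s['eef_pos'])/250/n,'turn',(R0.inv()*R).as_rotvec()/np.pi,'per row',(R0.inv()*R).as_rotvec()/np.pi/n)
def st():
    s=read_state(); R=Ro.from_quat(s['orientation']).as_matrix(); print(round(s['t'],2),s['eef_pos'],'q',s['qpos'],'F',s['ft_force'],'w',round(s['grip_width'],1)); print('x',R[:,0],'y',R[:,1],'z',R[:,2]); return s
E
python3 - <<'E'
from h import *
for n,p in [('scene',(420,258)),('side',(350,248))]: print('post base',plane(n+'0.png',*p,0))
print('tray outer', tri(('scene0.png',581,222),('side0.png',434,192)), tri(('scene0.png',523,271),('side0.png',440,240)))
print('tray out2',tri(('scene0.png',523,262),('side0.png',440,235)))
print('hood front low', tri(('scene0.png',437,150),('side0.png',363,143)))
print('timer',plane('scene0.png',433,291,10),plane('side0.png',388,261,10))
E
python3 -m inch '[[[0,0,-0.08],[0,0,0],60],[[0,0,-0.08],[0,0,0],110],[[0,0,-0.08],[0,0,0.01],110],[[0,0,-0.08],[0,0,0.01],110],[[0,0,-0.08],[0,0,0.01],110],[[0,0,-0.08],[0,0,0.01],110],[[0,0,-0.08],[0,0,0.01],110],[[0,0,-0.08],[0,0,0.01],110]]'
python3 -c "
from h import *
st()"
```

```text
post base [ 472.2863 -298.5233    0.    ]
post base [ 475.725  -282.9898    0.    ]
tray outer (array([ 211.3117, -609.6681,   87.5876]), np.float64(14.48591246603075)) (array([ 221.8038, -353.8668,   39.7693]), np.float64(52.356200711976854))
tray out2 (array([ 225.9165, -350.8142,   61.1356]), np.float64(59.67011140146998))
hood front low (array([ 457.9994, -275.3369,  318.9604]), np.float64(2.070576553085418))
timer [ 366.8925 -205.6604   10.    ] [ 366.2796 -195.5302   10.    ]
t: 0.77
eef_pos: [221.0, -637.5, 391.9]
orientation: [0.997, 0.072, -0.0, -0.0]
ft_force: [-0.4, -1.0, -0.1]
grip_width: 48.4
0.77 [ 221.012  -637.4921  391.9241] q [ 1.0529  0.3381  0.123   1.3919 -0.0412  1.4148 -0.2517] F [-0.402  -0.9555 -0.0772] w 48.4
x [ 0.9897  0.1431 -0.0002] y [ 0.1431 -0.9897 -0.0007] z [-0.0003  0.0007 -1.    ]
```

```bash
python3 -m inch '[[[0.06,-0.138,0],[0,0,0],110],[[0.06,-0.138,0],[0,0,0],110],[[0.06,-0.138,0],[0,0,0],110],[[0.06,-0.138,0],[0,0,0],110],[[0.06,-0.138,0],[0,0,0],110],[[0.06,-0.138,0],[0,0,0],110],[[0.06,-0.138,0],[0,0,0],110],[[0.06,-0.138,0],[0,0,0],110]]'
python3 -c "
from h import *
st()
goal([420,-150,390],Ro.from_matrix(np.array([[1,0.024,0],[0.024,-1,0],[0,0,-1]]).T))"
```

```text
t: 1.43
eef_pos: [299.8, -345.4, 391.1]
orientation: [0.997, 0.073, -0.0, 0.0]
ft_force: [1.5, -0.4, 0.9]
grip_width: 48.7
1.43 [ 299.845  -345.3504  391.1242] q [ 0.7875 -0.0482 -0.0695  1.8379 -0.0032  1.3519 -0.7068] F [ 1.482  -0.3896  0.8969] w 48.7
x [ 0.9895  0.1447 -0.0003] y [ 0.1447 -0.9895  0.    ] z [-0.0003 -0.0001 -1.    ]
shift [ 0.5886 -0.7036  0.0043] per row [ 0.0736 -0.088   0.0005] turn [0.     0.0001 0.0386] per row [0.     0.     0.0048]
```

```bash
python3 -m inch '[[[0.075,-0.088,0],[0,-0.012,0.004],110],[[0.075,-0.088,0],[0,-0.012,0.004],110],[[0.075,-0.088,0],[0,-0.012,0.004],110],[[0.07,-0.088,0],[0,-0.012,0.004],110],[[0.07,-0.088,0],[0,-0.012,0.004],110],[[0.07,-0.088,0],[0,-0.012,0.004],110],[[0.07,-0.088,0],[0,-0.012,0.004],110],[[0.07,-0.088,0],[0,-0.012,0.004],110]]'
cat >> h.py <<'E'
A=np.radians(55)
R0=Ro.from_euler('z',0.04)*Ro.from_matrix(np.array([[np.sin(A),0,np.cos(A)],[0,-1,0],[np.cos(A),0,-np.sin(A)]]).T)
E
python3 -c "
from h import *
st()
goal(np.array([540,-72,223])-R0.as_matrix()[:,2]*130,R0)"
```

```text
t: 2.1
eef_pos: [423.8, -156.6, 372.1]
orientation: [0.988, 0.021, -0.151, 0.011]
ft_force: [0.1, -0.4, -0.5]
grip_width: 48.6
2.1 [ 423.7538 -156.5619  372.0942] q [ 0.4771  0.142  -0.3607  1.7151  0.1118  1.5911 -1.4299] F [ 0.1433 -0.4496 -0.4517] w 48.6
x [ 0.9538  0.0388 -0.298 ] y [ 0.0456 -0.9988  0.0158] z [-0.297  -0.0287 -0.9544]
shift [ 0.2227 -0.321   0.1037] per row [ 0.0278 -0.0401  0.013 ] turn [0.0049 0.2907 0.0026] per row [0.0006 0.0363 0.0003]
```

```bash
python3 -m inch '[[[0.02,-0.02,0],[0.001,0.036,0],110],[[0.02,-0.02,0],[0,0.036,0],110],[[0.02,-0.02,0],[0.001,0.036,0],110],[[0.02,-0.02,0],[0,0.036,0],110],[[0.02,-0.02,0],[0.001,0.036,0],110],[[0.02,-0.02,0],[0,0.036,0],110],[[0.02,-0.02,0],[0.001,0.036,0],110],[[0.02,-0.02,0],[0,0.036,0],110]]'
python3 -c "
from h import *
st()
goal(np.array([540,-72,223])-R0.as_matrix()[:,2]*130,R0)"
```

```text
t: 2.77
eef_pos: [459.7, -116.7, 376.2]
orientation: [0.954, 0.022, 0.3, -0.005]
ft_force: [1.1, 0.6, 0.7]
grip_width: 48.1
2.77 [ 459.7213 -116.6984  376.1714] q [ 0.5056 -0.3205 -0.2119  2.2111 -0.3963  0.6935 -1.0045] F [1.0735 0.5901 0.6762] w 48.1
x [0.8188 0.0395 0.5727] y [ 0.0453 -0.999   0.0042] z [ 0.5723  0.0225 -0.8197]
shift [-0.0814 -0.1664  0.17  ] per row [-0.0102 -0.0208  0.0213] turn [0.0001 0.0003 0.0022] per row [0.     0.     0.0003]
```

```bash
python3 -m inch '[[[-0.01,-0.021,0.02],[0,0,0],110],[[-0.01,-0.021,0.02],[0,0,0],110],[[-0.01,-0.021,0.02],[0,0,0],110],[[-0.01,-0.021,0.02],[0,0,0],110],[[-0.01,-0.021,0.02],[0,0,0],110],[[-0.01,-0.021,0.02],[0,0,0],110],[[-0.01,-0.021,0.02],[0,0,0.002],110],[[-0.01,-0.021,0.02],[0,0,0],110]]'
python3 -c "
from h import *
st()
goal(np.array([540,-72,223]),R0)
snap('wrist','w1.png');snap('scene','s1.png');snap('side','d1.png')
a=cv2.imread('pics/s1.png')[140:340,250:400]; b=cv2.imread('pics/d1.png')[140:340,240:390]
w=cv2.resize(cv2.imread('pics/w1.png'),(400,300))
r=cv2.resize(np.vstack([a,b]),(390,1040))
o=np.zeros((600,800,3),np.uint8); o[:300,:400]=w; o[:520,410:800]=r[:520]; o[300:600,:225]=cv2.resize(b,(225,300)); cv2.imwrite('pics/c2.png',o)
"
```

```text
t: 3.43
eef_pos: [464.4, -73.4, 330.3]
orientation: [0.955, 0.02, 0.297, -0.007]
ft_force: [0.4, 0.4, -0.7]
grip_width: 48.4
3.43 [464.3803 -73.3808 330.3189] q [ 0.4945 -0.3013 -0.328   2.2914 -0.3878  0.5705 -1.1109] F [ 0.378   0.4209 -0.7498] w 48.4
x [0.8229 0.0338 0.5671] y [ 0.0419 -0.9991 -0.0013] z [ 0.5666  0.0248 -0.8236]
shift [0.0056 0.0077 0.5251] per row [0.0007 0.001  0.0656] turn [-0.0007  0.0025  0.0003] per row [-0.0001  0.0003  0.    ]
```

View pics/c2.png

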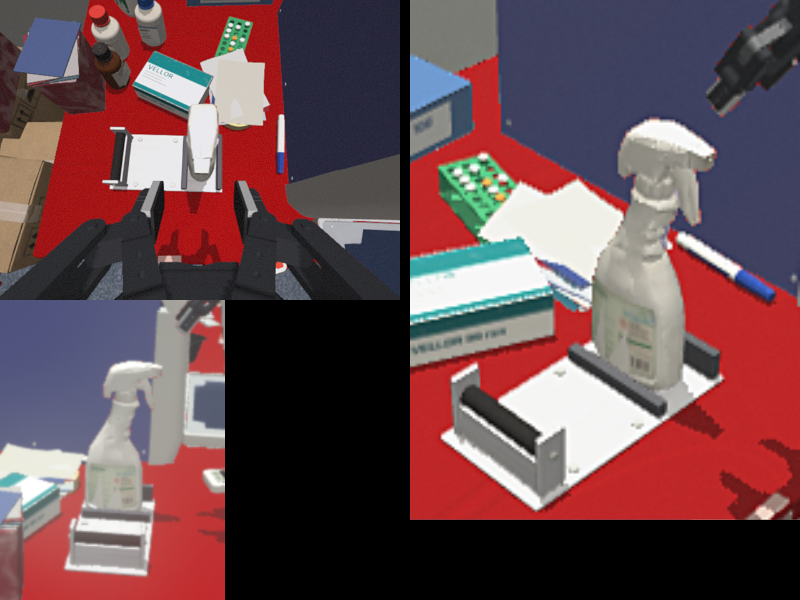

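Run:
```python
from h import *
im=cv2.imread('pics/w1.png'); g=im[150:290,280:370]
# head silhouette edges by row: bright cols between plate? 
for v in range(165,290,15):
    row=im[v,285:365].astype(int); print(v,[int(x) for x in row.min(1)[::4]])
for u,v in[(203,106),(203,140),(202,172)]: print(plane('w1.png',u*1.6,v*1.6,262))
st_=read_state(); print([proj('w1.png',np.array([540,-72,223])+np.array([0,k,0])) for k in(-24,0,24)])
```

```text
165 [30, 26, 164, 236, 233, 233, 233, 233, 161, 90, 107, 93, 72, 148, 67, 193, 192, 194, 197, 197]
180 [100, 97, 86, 24, 90, 214, 234, 232, 233, 232, 234, 235, 231, 232, 234, 222, 155, 194, 193, 198]
195 [29, 22, 24, 17, 155, 227, 234, 232, 233, 234, 234, 233, 234, 234, 234, 217, 150, 198, 158, 195]
210 [29, 15, 23, 12, 132, 233, 234, 233, 234, 234, 233, 233, 234, 235, 234, 220, 99, 19, 4, 15]
225 [235, 235, 122, 115, 144, 200, 234, 233, 234, 233, 234, 233, 235, 235, 225, 164, 168, 99, 26, 29]
240 [234, 235, 94, 105, 108, 133, 235, 233, 234, 225, 233, 235, 234, 228, 165, 111, 98, 100, 18, 23]
255 [234, 237, 104, 113, 87, 115, 143, 234, 233, 232, 233, 235, 236, 100, 137, 146, 101, 100, 13, 24]
270 [233, 236, 102, 110, 157, 82, 113, 234, 235, 234, 234, 234, 226, 94, 106, 141, 104, 101, 18, 5]
285 [233, 223, 106, 106, 171, 167, 129, 103, 95, 104, 101, 98, 131, 233, 234, 148, 103, 100, 17, 8]
[561.0128 -73.9817 262.    ]
[521.5575 -75.3955 262.    ]
[487.3401 -75.5985 262.    ]
[array([351.1659, 217.0133]), array([320.4598, 215.828 ]), array([289.815, 214.645])]
```

```bash
python3 -c "
import cv2
im=cv2.imread('pics/w1.png')[130:330,200:430]
cv2.imwrite('pics/c3.png',cv2.resize(im,(690,600),interpolation=cv2.INTER_CUBIC))"
```

```text
(no output)
```

View pics/c3.png

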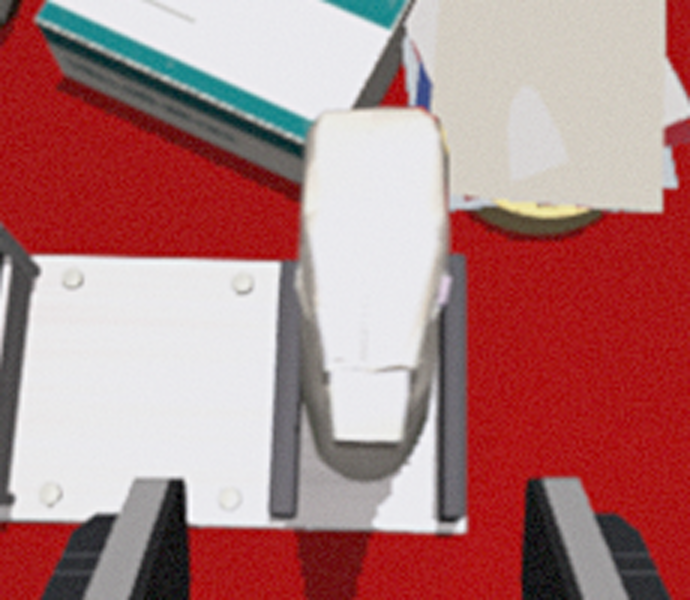

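```bash
python3 -m inch '[[[0.001,0.0025,0.065],[0,0,0],110],[[0.001,0.0025,0.065],[0,0,0],110],[[0.001,0.0025,0.065],[0,0,0],110],[[0.001,0.0025,0.065],[0,0,0],110],[[0.001,0.0025,0.065],[0,0,0],110],[[0.001,0.0025,0.065],[0,0,0],110],[[0.001,0.0025,0.065],[0,0,0],110],[[0,0.0025,0.065],[0,0,0],110]]'
cat >> h.py <<'E'
Ept=np.array([546,-45,20.])
def twist(dth=0.02):
    s=read_state(); R=Ro.from_quat(s['orientation']); ax=-np.array([1,.024,0]); p=s['eef_pos']
    w=ax*dth; v=np.cross(w,p-Ept); print('twist/row shift',R.inv().apply(v)/250,'turn',R.inv().apply(w)/np.pi)
E
python3 -c "
from h import *
st();twist()
snap('wrist','w2.png');snap('scene','s2.png')
o=np.hstack([cv2.resize(cv2.imread('pics/w2.png')[100:340,200:440],(400,400)),cv2.resize(cv2.imread('pics/s2.png')[110:310,250:450],(400,400))]);cv2.imwrite('pics/c4.png',o)"
```

```text
t: 4.25
eef_pos: [540.4, -76.0, 224.8]
orientation: [0.954, 0.02, 0.298, -0.007]
ft_force: [0.7, -1.2, 0.3]
grip_width: 48.2
4.25 [540.3665 -76.0479 224.7707] q [ 0.4943  0.002  -0.4302  2.3128 -0.2626  0.233  -1.2277] F [ 0.6721 -1.2323  0.3223] w 48.2
x [0.8221 0.034  0.5683] y [ 0.0418 -0.9991 -0.0007] z [ 0.5677  0.0243 -0.8228]
twist/row shift [ 0.0016 -0.0164 -0.0019] turn [-0.0052 -0.0001 -0.0036]
```

View pics/c4.png

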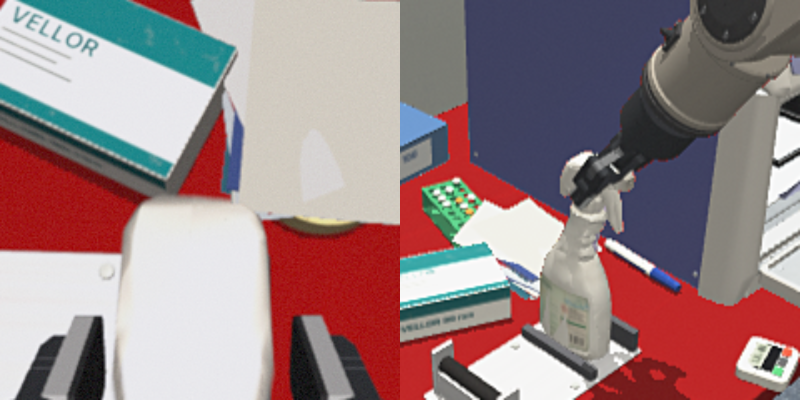

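```bash
python3 -m inch '[[[0,0,0],[0,0,0],132],[[0,0,0],[0,0,0],132],[[0.0016,-0.0164,-0.0019],[-0.0052,0,-0.0036],132],[[0.0016,-0.0164,-0.0019],[-0.0052,0,-0.0036],132],[[0.0016,-0.0164,-0.0019],[-0.0052,0,-0.0036],132],[[0.0016,-0.0164,-0.0019],[-0.0052,0,-0.0036],132],[[0.0016,-0.0164,-0.0019],[-0.0052,0,-0.0036],132],[[0.0016,-0.0164,-0.0019],[-0.0052,0,-0.0036],132]]'
python3 -c "
from h import *
st();twist()"
```

```text
t: 5.02
eef_pos: [539.0, -51.3, 229.0]
orientation: [0.952, 0.038, 0.299, 0.052]
ft_force: [-0.4, -0.3, -0.4]
grip_width: 41.1
5.02 [538.9822 -51.3299 229.0343] q [ 0.4435 -0.0202 -0.5379  2.3281  0.4958  0.257  -2.0335] F [-0.4093 -0.3102 -0.4316] w 41.1
x [0.8184 0.1026 0.5654] y [ 0.0409 -0.9918  0.1208] z [ 0.5732 -0.0758 -0.8159]
twist/row shift [ 0.0017 -0.0165 -0.0019] turn [-0.0052 -0.0001 -0.0036]
```

```bash
python3 -m inch '[[[0.0016,-0.0164,-0.0019],[-0.0052,0,-0.0036],132],[[0.0016,-0.0164,-0.0019],[-0.0052,0,-0.0036],132],[[0.0016,-0.0164,-0.0019],[-0.0052,0,-0.0036],132],[[0.0016,-0.0164,-0.0019],[-0.0052,0,-0.0036],132],[[0.0016,-0.0164,-0.0019],[-0.0052,0,-0.0036],132],[[0,0,0],[0,0,0],132],[[0,0,0],[0,0,0],132],[[0,0,0],[0,0,0],132]]'
python3 -c "
from h import *
st();twist()
snap('wrist','w3.png');snap('scene','s3.png')
o=np.hstack([cv2.resize(cv2.imread('pics/w3.png')[100:340,200:440],(400,400)),cv2.resize(cv2.imread('pics/s3.png')[130:330,250:450],(400,400))]);cv2.imwrite('pics/c5.png',o)"
```

```text
t: 5.68
eef_pos: [538.3, -30.8, 227.9]
orientation: [0.948, 0.052, 0.298, 0.098]
ft_force: [0.6, -0.0, -0.1]
grip_width: 41.1
5.68 [538.2794 -30.7682 227.9318] q [ 0.3931 -0.0097 -0.6241  2.3334  0.8845  0.3662 -2.4601] F [ 0.6283 -0.0291 -0.064 ] w 41.1
x [0.817  0.1572 0.5548] y [ 0.0408 -0.9755  0.2162] z [ 0.5752 -0.154  -0.8034]
twist/row shift [ 0.0016 -0.0165 -0.0019] turn [-0.0052 -0.0001 -0.0036]
```

View pics/c5.png

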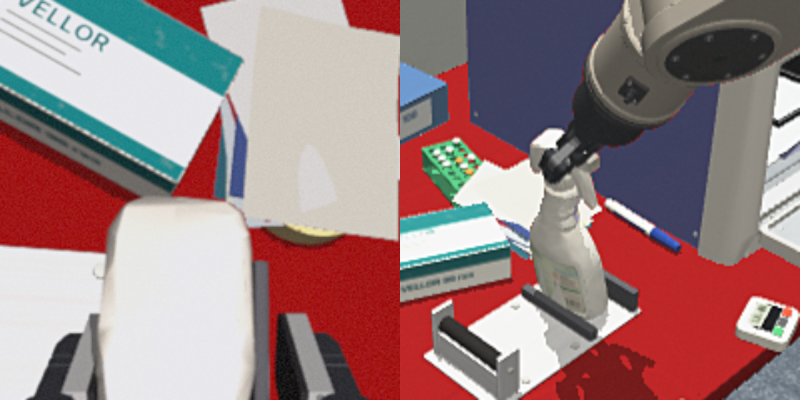

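```bash
python3 -m inch '[[[0.0012,-0.0123,-0.0014],[-0.0039,0,-0.0047],132],[[0.0012,-0.0123,-0.0014],[-0.0039,0,-0.0047],132],[[0.0012,-0.0123,-0.0014],[-0.0039,0,-0.0047],132],[[0.0012,-0.0123,-0.0014],[-0.0039,0,-0.0047],132],[[0.0012,-0.0123,-0.0014],[-0.0039,0,-0.0047],132],[[0.0012,-0.0123,-0.0014],[-0.0039,0,-0.0047],132],[[0.0012,-0.0123,-0.0014],[-0.0039,0,-0.0047],132],[[0.0012,-0.0123,-0.0014],[-0.0039,0,-0.0047],132]]'
python3 -c "
from h import *
st();twist(.015)"
```

```text
t: 6.45
eef_pos: [537.1, -5.7, 224.0]
orientation: [0.937, 0.094, 0.294, 0.162]
ft_force: [-1.1, -0.5, -0.3]
grip_width: 41.2
6.45 [537.1476  -5.6932 224.0157] q [ 0.2996  0.0331 -0.7048  2.3351  1.1196  0.5542 -2.6905] F [-1.1325 -0.5422 -0.2522] w 41.2
x [0.8101 0.2711 0.5199] y [ 0.0811 -0.93    0.3586] z [ 0.5807 -0.2484 -0.7753]
twist/row shift [ 0.0018 -0.0123 -0.0014] turn [-0.0039 -0.0003 -0.0027]
```

```bash
python3 -m inch '[[[0,0,0],[0,-0.005,0],132],[[0,0,0],[0,-0.005,0],132],[[0,0,0],[0,-0.005,0],132],[[0,0,0],[0,-0.005,0],132],[[0,0,0],[0,-0.005,0],132],[[0,0,0],[0,-0.005,0],132],[[0,0,0],[0,-0.005,0],132],[[0,0,0],[0,-0.005,0],132]]'
python3 -c "
from h import *
st();twist(.015)
snap('wrist','w4.png');snap('scene','s4.png')
o=np.hstack([cv2.resize(cv2.imread('pics/w4.png')[100:340,200:440],(400,400)),cv2.resize(cv2.imread('pics/s4.png')[130:330,250:450],(400,400))]);cv2.imwrite('pics/c6.png',o)"
```

```text
t: 7.12
eef_pos: [537.1, -5.6, 223.9]
orientation: [0.954, 0.084, 0.233, 0.167]
ft_force: [0.1, 0.7, -0.2]
grip_width: 40.9
7.12 [537.0744  -5.5649 223.8882] q [ 0.3046  0.0732 -0.7157  2.2434  0.8903  0.6732 -2.4667] F [ 0.1487  0.7021 -0.1555] w 40.9
x [0.8771 0.2373 0.4176] y [ 0.0815 -0.9303  0.3576] z [ 0.4734 -0.2796 -0.8353]
twist/row shift [ 0.0017 -0.0123 -0.0016] turn [-0.0042 -0.0003 -0.0022]
```

View pics/c6.png

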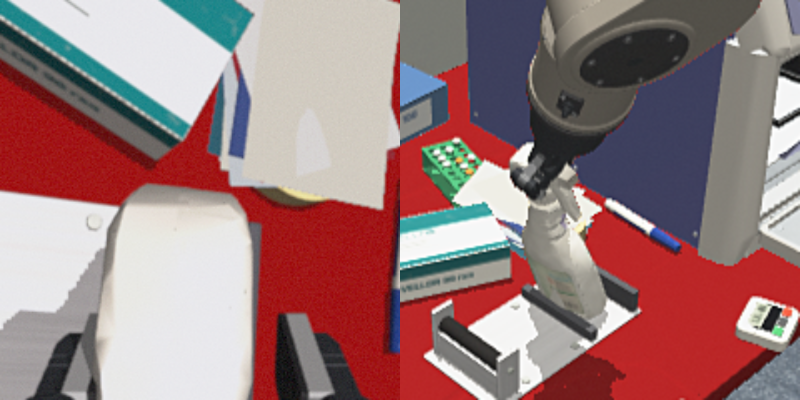

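```bash
python3 -m inch '[[[0.0017,-0.0123,-0.0016],[-0.0042,-0.003,-0.0022],132],[[0.0017,-0.0123,-0.0016],[-0.0042,-0.003,-0.0022],132],[[0.0017,-0.0123,-0.0016],[-0.0042,-0.003,-0.0022],132],[[0.0017,-0.0123,-0.0016],[-0.0042,-0.003,-0.0022],132],[[0.0017,-0.0123,-0.0016],[-0.0042,-0.003,-0.0022],132],[[0.0017,-0.0123,-0.0016],[-0.0042,-0.003,-0.0022],132],[[0.0017,-0.0123,-0.0016],[-0.0042,-0.003,-0.0022],132],[[0.0017,-0.0123,-0.0016],[-0.0042,-0.003,-0.0022],132]]'
python3 -c "
from h import *
s=st();twist(.015)
p=s['eef_pos'];print(np.hypot(p[1]+45,p[2]-20))"
```

```text
t: 7.88
eef_pos: [536.7, 18.7, 217.9]
orientation: [0.949, 0.091, 0.197, 0.227]
ft_force: [-0.7, -0.2, -0.0]
grip_width: 41.4
7.88 [536.6936  18.6669 217.8907] q [ 0.1875  0.1736 -0.7584  2.1829  0.9567  0.918  -2.576 ] F [-0.652  -0.1961 -0.0143] w 41.4
x [0.9056 0.2623 0.3334] y [ 0.0833 -0.8806  0.4665] z [ 0.416  -0.3947 -0.8193]
twist/row shift [ 0.0016 -0.0123 -0.0017] turn [-0.0044 -0.0003 -0.0019]
207.88023223384266
```

```bash
python3 -m inch '[[[0.0016,-0.0123,-0.0017],[-0.0044,-0.005,-0.0019],132],[[0.0016,-0.0123,-0.0017],[-0.0044,-0.005,-0.0019],132],[[0.0016,-0.0123,-0.0017],[-0.0044,-0.005,-0.0019],132],[[0.0016,-0.0123,-0.0017],[-0.0044,-0.005,-0.0019],132],[[0.0016,-0.0123,-0.0017],[-0.0044,-0.005,-0.0019],132],[[0.0016,-0.0123,-0.0017],[-0.0044,-0.005,-0.0019],132],[[0.0016,-0.0123,-0.0017],[-0.0044,-0.005,-0.0019],132],[[0.0016,-0.0123,-0.0017],[-0.0044,-0.005,-0.0019],132]]'
python3 -c "
from h import *
s=st();twist(.015)
p=s['eef_pos'];print(np.hypot(p[1]+45,p[2]-20))"
```

```text
t: 8.55
eef_pos: [536.4, 42.1, 208.9]
orientation: [0.944, 0.088, 0.136, 0.289]
ft_force: [0.7, 0.0, -0.5]
grip_width: 41.2
8.55 [536.3822  42.0566 208.8673] q [ 0.0596  0.3152 -0.7631  2.0778  0.9518  1.1887 -2.6164] F [ 0.674   0.0138 -0.4558] w 41.2
x [0.9472 0.2452 0.2066] y [ 0.0876 -0.8177  0.569 ] z [ 0.3085 -0.5208 -0.796 ]
twist/row shift [ 0.0014 -0.0123 -0.0018] turn [-0.0046 -0.0003 -0.0014]
207.96561901467862
```

```bash
python3 -m inch '[[[0.0014,-0.0123,-0.0018],[-0.0046,-0.003,-0.0024],132],[[0.0014,-0.0123,-0.0018],[-0.0046,-0.003,-0.0024],132],[[0.0014,-0.0123,-0.0018],[-0.0046,-0.003,-0.0024],132],[[0.0014,-0.0123,-0.0018],[-0.0046,-0.003,-0.0024],132],[[0.0014,-0.0123,-0.0018],[-0.0046,-0.003,-0.0024],132],[[0.0014,-0.0123,-0.0018],[-0.0046,-0.003,-0.0024],132],[[0.0014,-0.0123,-0.0018],[-0.0046,-0.003,-0.0024],132],[[0.0014,-0.0123,-0.0018],[-0.0046,-0.003,-0.0024],132]]'
python3 -c "
from h import *
s=st();twist(.015)
p=s['eef_pos'];print(np.hypot(p[1]+45,p[2]-20))
snap('wrist','w5.png');snap('scene','s5.png')
o=np.hstack([cv2.resize(cv2.imread('pics/w5.png'),(400,400)),cv2.resize(cv2.imread('pics/s5.png')[130:330,250:450],(400,400))]);cv2.imwrite('pics/c7.png',o)"
```

```text
t: 9.22
eef_pos: [535.6, 64.3, 197.1]
orientation: [0.927, 0.098, 0.097, 0.35]
ft_force: [-0.6, 0.8, -1.1]
grip_width: 41.6
9.22 [535.6482  64.2864 197.074 ] q [-0.0705  0.4384 -0.7351  2.0049  0.9718  1.3847 -2.658 ] F [-0.6061  0.8147 -1.1313] w 41.6
x [0.9622 0.2488 0.1109] y [ 0.1133 -0.7358  0.6677] z [ 0.2477 -0.6298 -0.7362]
twist/row shift [ 0.0017 -0.0122 -0.0019] turn [-0.0046 -0.0005 -0.0011]
208.08348643774002
```

View pics/c7.png

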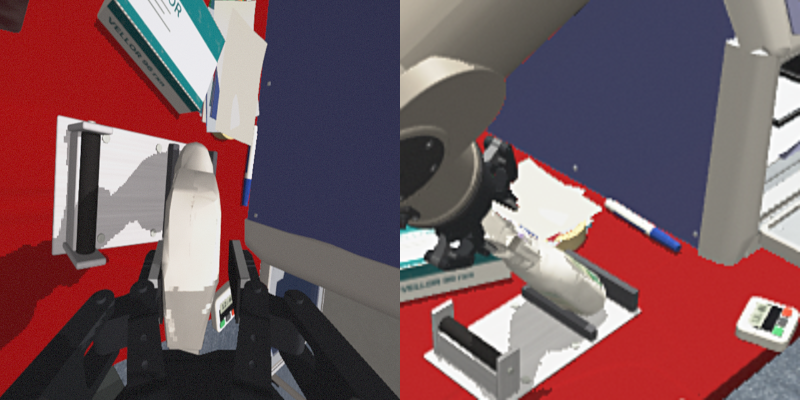

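```bash
python3 -m inch '[[[0.0017,-0.0122,0.0005],[-0.0046,-0.0025,-0.0035],132],[[0.0017,-0.0122,0.0005],[-0.0046,-0.0025,-0.0035],132],[[0.0017,-0.0122,0.0005],[-0.0046,-0.0025,-0.0035],132],[[0.0017,-0.0122,0.0005],[-0.0046,-0.0025,-0.0035],132],[[0.0017,-0.0122,0.0005],[-0.0046,-0.0025,-0.0035],132],[[0.0017,-0.0122,0.0005],[-0.0046,-0.0025,-0.0035],132],[[0.0017,-0.0122,0.0005],[-0.0046,-0.0025,-0.0035],132],[[0.0017,-0.0122,0.0005],[-0.0046,-0.0025,-0.0035],132]]'
python3 -c "
from h import *
s=st();twist(.015)
p=s['eef_pos'];print(np.hypot(p[1]+45,p[2]-20),np.arctan2(p[1]+45,p[2]-20))"
```

```text
t: 9.98
eef_pos: [535.8, 81.4, 179.2]
orientation: [0.902, 0.122, 0.058, 0.41]
ft_force: [-0.5, 1.0, 0.2]
grip_width: 41.1
9.98 [535.7682  81.4341 179.2124] q [-0.1774  0.5601 -0.699   1.9433  0.9951  1.5388 -2.6614] F [-0.488  1.014  0.243] w 41.1
x [0.9637 0.267  0.004 ] y [ 0.1726 -0.6343  0.7535] z [ 0.2037 -0.7255 -0.6574]
twist/row shift [ 0.0023 -0.0118 -0.002 ] turn [-0.0046 -0.0008 -0.0009]
203.3080418460564 0.6711467929534042
```

```bash
python3 -m inch '[[[0.0023,-0.0118,-0.001],[-0.0046,-0.0018,-0.0022],132],[[0.0023,-0.0118,-0.001],[-0.0046,-0.0018,-0.0022],132],[[0.0023,-0.0118,-0.001],[-0.0046,-0.0018,-0.0022],132],[[0.0023,-0.0118,-0.001],[-0.0046,-0.0018,-0.0022],132],[[0.0023,-0.0118,-0.001],[-0.0046,-0.0018,-0.0022],132],[[0.0023,-0.0118,-0.001],[-0.0046,-0.0018,-0.0022],132],[[0.0023,-0.0118,-0.001],[-0.0046,-0.0018,-0.0022],132],[[0.0023,-0.0118,-0.001],[-0.0046,-0.0018,-0.0022],132]]'
python3 -c "
from h import *
s=st();twist(.015)
p=s['eef_pos'];print(np.hypot(p[1]+45,p[2]-20),np.arctan2(p[1]+45,p[2]-20))"
```

```text
t: 10.65
eef_pos: [535.4, 98.1, 161.9]
orientation: [0.874, 0.134, 0.033, 0.465]
ft_force: [-0.1, -0.3, -1.0]
grip_width: 41.2
10.65 [535.4393  98.0627 161.9262] q [-0.2826  0.6651 -0.6441  1.8908  1.0115  1.6562 -2.6823] F [-0.0652 -0.3266 -1.006 ] w 41.2
x [ 0.9621  0.2644 -0.0667] y [ 0.203  -0.5311  0.8226] z [ 0.182  -0.805  -0.5647]
twist/row shift [ 0.0026 -0.0116 -0.002 ] turn [-0.0046 -0.0009 -0.0008]
201.51918146563727 0.7893860133548474
```

```bash
python3 -m inch '[[[0.0026,-0.0116,-0.002],[-0.0046,-0.0019,-0.0024],132],[[0.0026,-0.0116,-0.002],[-0.0046,-0.0019,-0.0024],132],[[0.0026,-0.0116,-0.002],[-0.0046,-0.0019,-0.0024],132],[[0.0026,-0.0116,-0.002],[-0.0046,-0.0019,-0.0024],132],[[0.0026,-0.0116,-0.002],[-0.0046,-0.0019,-0.0024],132],[[0.0026,-0.0116,-0.002],[-0.0046,-0.0019,-0.0024],132],[[0.0026,-0.0116,-0.002],[-0.0046,-0.0019,-0.0024],132],[[0.0026,-0.0116,-0.002],[-0.0046,-0.0019,-0.0024],132]]'
python3 -c "
from h import *
s=st();twist(.01)
p=s['eef_pos'];print(np.hypot(p[1]+45,p[2]-20),np.arctan2(p[1]+45,p[2]-20))
snap('wrist','w6.png');snap('side','d6.png');snap('scene','s6.png')
o=np.hstack([cv2.resize(cv2.imread('pics/w6.png'),(400,400)),cv2.resize(cv2.imread('pics/d6.png')[190:340,250:400],(400,400))]);cv2.imwrite('pics/c8.png',o)"
```

```text
t: 11.32
eef_pos: [534.7, 114.0, 143.9]
orientation: [0.842, 0.147, 0.006, 0.519]
ft_force: [-0.4, -0.2, -0.0]
grip_width: 41.0
11.32 [534.6768 113.973  143.8652] q [-0.3676  0.7725 -0.5972  1.8323  1.0221  1.7668 -2.6847] F [-0.4319 -0.2097 -0.0027] w 41.0
x [ 0.9569  0.2529 -0.1426] y [ 0.2411 -0.4184  0.8757] z [ 0.1618 -0.8723 -0.4614]
twist/row shift [ 0.002  -0.0077 -0.0014] turn [-0.0031 -0.0007 -0.0004]
201.53166029419134 0.9088932758740347
```

View pics/c8.png

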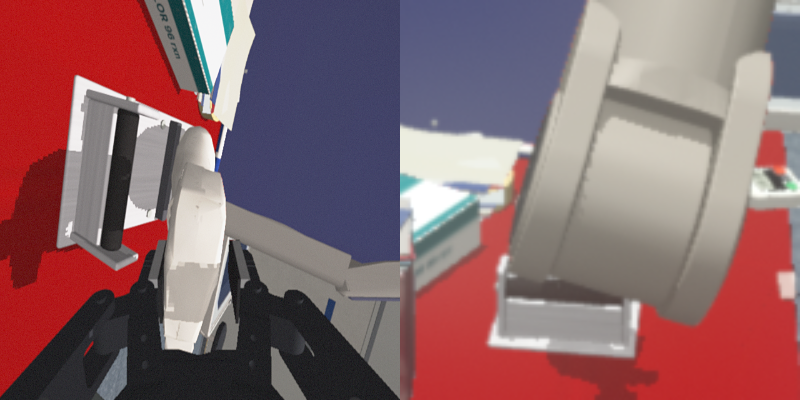

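```bash
python3 -c "
from h import *
for n,u,v,z in [('bag bot front','scene0.png',(200,317),0)]and[('scene0.png',200,317,0),('scene0.png',230,300,0),('scene0.png',168,282,0),('scene0.png',205,272,100),('scene0.png',230,245,100),('scene0.png',296,415,0),('scene0.png',105,240,0),('scene0.png',245,279,0)]: print(u,v,plane(n,u,v,z))
print('bag top',tri(('scene0.png',205,272),('side0.png',192,288)),tri(('scene0.png',230,245),('side0.png',256,289)))"
```

```text
200 317 [682.2739 237.0573   0.    ]
230 300 [681.5705 154.6994   0.    ]
168 282 [837.9028 225.3413   0.    ]
205 272 [697.5958 199.2552 100.    ]
230 245 [741.0965  99.8615 100.    ]
296 415 [343.6471 253.3956   0.    ]
105 240 [1108.5684  256.5204    0.    ]
245 279 [717.9168  82.6522   0.    ]
bag top (array([787.3601, 151.5495,  56.0076]), np.float64(57.33406998001394)) (array([671.7755, 146.8867, 122.4343]), np.float64(61.80615105244817))
```

```bash
python3 -m inch '[[[0.0024,-0.0092,-0.0037],[-0.0037,0.0025,-0.0015],132],[[0.0024,-0.0092,-0.0037],[-0.0037,0.0025,-0.0015],132],[[0.0024,-0.0092,-0.0037],[-0.0037,0.0025,-0.0015],132],[[0.0024,-0.0092,-0.0037],[-0.0037,0.0025,-0.0015],132],[[0.0024,-0.0092,-0.0037],[-0.0037,0.0025,-0.0015],132],[[0.0024,-0.0092,-0.0037],[-0.0037,0.0025,-0.0015],132],[[0.0024,-0.0092,-0.0037],[-0.0037,0.0025,-0.0015],132],[[0.0024,-0.0092,-0.0037],[-0.0037,0.0025,-0.0015],132]]'
python3 -c "
from h import *
s=st();twist(.01)
p=s['eef_pos'];print(np.hypot(p[1]+45,p[2]-20),np.arctan2(p[1]+45,p[2]-20))"
```

```text
t: 12.13
eef_pos: [533.1, 128.9, 130.0]
orientation: [0.814, 0.179, 0.03, 0.552]
ft_force: [-0.9, 0.3, -1.9]
grip_width: 41.1
12.13 [533.1362 128.8756 130.0233] q [-0.4677  0.8104 -0.5325  1.8556  1.0665  1.7713 -2.7073] F [-0.8502  0.3109 -1.8861] w 41.1
x [ 0.9344  0.3236 -0.1487] y [ 0.2576 -0.3259  0.9096] z [ 0.2459 -0.8883 -0.3879]
twist/row shift [ 0.0024 -0.0078 -0.0012] turn [-0.003  -0.0008 -0.0007]
205.7616536781432 1.0066290839243446
```

```bash
python3 -m inch '[[[0.0024,-0.0078,-0.0012],[-0.0025,0,-0.003],129],[[0.0024,-0.0078,-0.0012],[-0.0025,0,-0.003],126],[[0.0024,-0.0078,-0.0012],[-0.0025,0,-0.003],123],[[0.0024,-0.0078,-0.0012],[-0.0025,0,-0.003],120],[[0.0024,-0.0078,-0.0012],[-0.0025,0,-0.003],117],[[0.0024,-0.0078,-0.0012],[-0.0025,0,-0.003],114],[[0.0024,-0.0078,-0.0012],[-0.0025,0,-0.003],111],[[0.0024,-0.0078,-0.0012],[-0.0025,0,-0.003],108]]'
python3 -c "
from h import *
s=st();twist(.01)
p=s['eef_pos'];print(np.hypot(p[1]+45,p[2]-20),np.arctan2(p[1]+45,p[2]-20))
snap('wrist','w7.png');snap('scene','s7.png')
o=np.hstack([cv2.resize(cv2.imread('pics/w7.png'),(400,400)),cv2.resize(cv2.imread('pics/s7.png')[180:380,200:400],(400,400))]);cv2.imwrite('pics/c9.png',o)"
```

```text
t: 12.8
eef_pos: [532.6, 137.0, 115.8]
orientation: [0.789, 0.208, 0.014, 0.578]
ft_force: [0.5, 0.2, -0.5]
grip_width: 49.1
12.8 [532.6393 136.9765 115.7649] q [-0.5027  0.8693 -0.517   1.8381  1.0877  1.8141 -2.6722] F [ 0.4995  0.1828 -0.501 ] w 49.1
x [ 0.9131  0.3443 -0.2184] y [ 0.3118 -0.2446  0.9181] z [ 0.2627 -0.9065 -0.3307]
twist/row shift [ 0.0028 -0.0077 -0.0011] turn [-0.0029 -0.001  -0.0008]
205.63647159357808 1.086371148759202
```

View pics/c9.png

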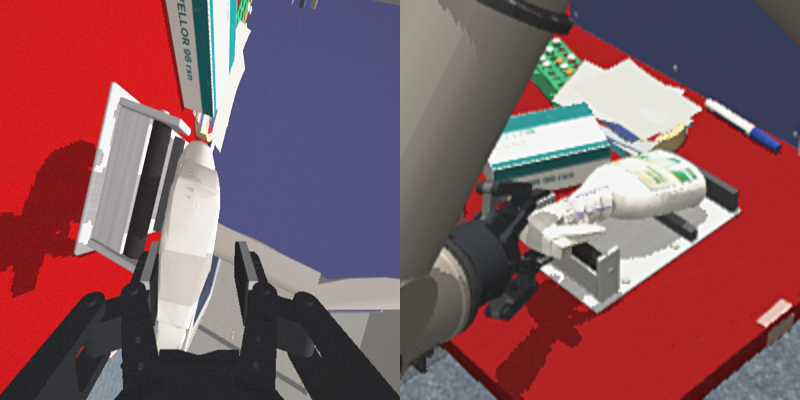

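```bash
python3 -m inch '[[[0.0028,-0.0077,-0.0011],[-0.0025,0,-0.0018],108],[[0.0028,-0.0077,-0.0011],[-0.0025,0,-0.0018],108],[[0.0028,-0.0077,-0.0011],[-0.0025,0,-0.0018],108],[[0.0028,-0.0077,-0.0011],[-0.0025,0,-0.0018],108],[[0.0028,-0.0077,-0.0011],[-0.0025,0,-0.0018],108],[[0.0028,-0.0077,-0.0011],[-0.0025,0,-0.0018],108],[[0.0028,-0.0077,-0.0011],[-0.0025,0,-0.0018],108],[[0.0028,-0.0077,-0.0011],[-0.0025,0,-0.0018],108]]'
python3 -c "
from h import *
s=st();twist(.01)
p=s['eef_pos'];print(np.hypot(p[1]+45,p[2]-20),np.arctan2(p[1]+45,p[2]-20))
snap('wrist','w8.png');snap('scene','s8.png')
R=Ro.from_quat(s['orientation']).as_matrix(); print('front finger face', p-R[:,1]*24.5)
"
```

```text
t: 13.57
eef_pos: [532.1, 144.3, 100.9]
orientation: [0.765, 0.225, 0.008, 0.603]
ft_force: [-0.3, 0.1, -1.8]
grip_width: 48.9
13.57 [532.1236 144.3093 100.8827] q [-0.5389  0.9267 -0.4963  1.8218  1.1084  1.8507 -2.6646] F [-0.3464  0.0741 -1.7986] w 48.9
x [ 0.8985  0.3538 -0.2599] y [ 0.3354 -0.1714  0.9263] z [ 0.2832 -0.9195 -0.2727]
twist/row shift [ 0.003  -0.0076 -0.0009] turn [-0.0029 -0.0011 -0.0008]
205.86407446435936 1.167019912306895
front finger face [523.9061 148.5086  78.1872]
```

```bash
python3 -m inch '[[[0.0007,-0.0023,0.0007],[0,0,0],105],[[0.0007,-0.0023,0.0007],[0,0,0],102],[[0.0007,-0.0023,0.0007],[0,0,0],99],[[0.0007,-0.0023,0.0007],[0,0,0],96],[[0.0007,-0.0023,0.0007],[0,0,0],93],[[0.0007,-0.0023,0.0007],[0,0,0],90],[[0.0007,-0.0023,0.0007],[0,0,0],87],[[0.0007,-0.0023,0.0007],[0,0,0],84]]'
python3 -c "
from h import *
s=st()
snap('wrist','w9.png');snap('scene','s9.png')
a,b=[cv2.imread(f'pics/s{i}.png')[200:360,230:390] for i in (8,9)]
o=np.vstack([np.hstack([cv2.resize(a,(400,300)),cv2.resize(b,(400,300))]),np.hstack([cv2.resize(cv2.imread(f'pics/w{i}.png')[120:480],(400,300)) for i in(8,9)])]);cv2.imwrite('pics/c10.png',o)"
```

```text
t: 14.33
eef_pos: [532.3, 144.1, 96.1]
orientation: [0.766, 0.225, 0.008, 0.603]
ft_force: [0.0, -0.9, -0.5]
grip_width: 57.2
14.33 [532.302  144.1329  96.1377] q [-0.541   0.9337 -0.4924  1.8202  1.1092  1.8458 -2.6695] F [ 0.0251 -0.883  -0.5391] w 57.2
x [ 0.8988  0.3535 -0.2592] y [ 0.3349 -0.1723  0.9263] z [ 0.2828 -0.9194 -0.2733]
```

View pics/c10.png

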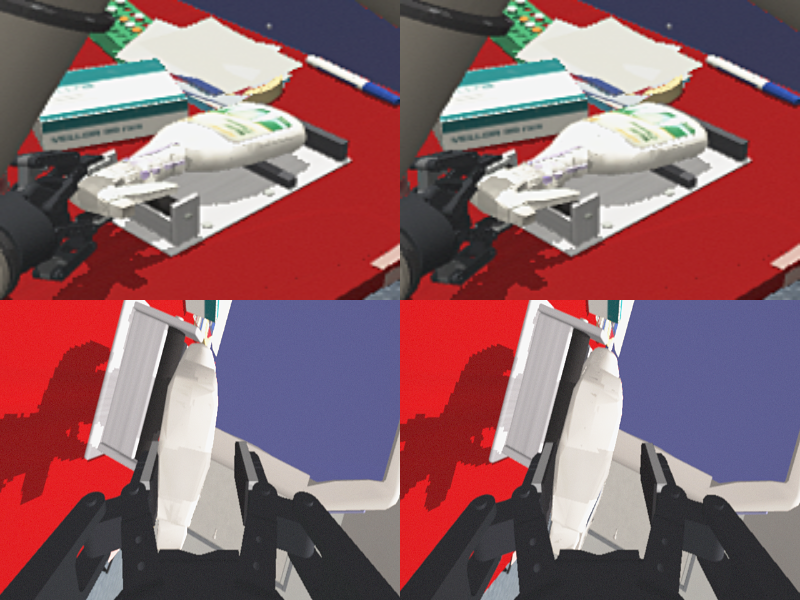

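```bash
python3 -m inch '[[[0.001,-0.0037,0.001],[0,0,0],84],[[0.001,-0.0037,0.001],[0,0,0],84],[[0.001,-0.0037,0.001],[0,0,0],84],[[0.001,-0.0037,0.001],[0,0,0],84],[[0.001,-0.0037,0.001],[0,0,0],84],[[0.001,-0.0037,0.001],[0,0,0],84],[[0.001,-0.0037,0.001],[0,0,0],84],[[0.001,-0.0037,0.001],[0,0,0],84]]'
python3 -c "
from h import *
s=st()
snap('wrist','w10.png');snap('scene','s10.png')
g=[cv2.cvtColor(cv2.imread(f'pics/s{i}.png'),cv2.COLOR_BGR2GRAY).astype(np.float32) for i in (7,8,9,10)]
for i in range(3):
  for nm,(r0,r1,c0,c1) in {'body':(250,295,300,352),'head':(283,312,262,292)}.items():
    print(i,nm,cv2.phaseCorrelate(g[i][r0:r1,c0:c1].copy(),g[i+1][r0:r1,c0:c1].copy()))
"
```

```text
t: 15.1
eef_pos: [532.2, 144.4, 88.1]
orientation: [0.766, 0.225, 0.008, 0.603]
ft_force: [0.4, 0.2, -0.2]
grip_width: 57.2
15.1 [532.1563 144.3556  88.0655] q [-0.5464  0.9459 -0.4851  1.8175  1.11    1.8381 -2.6772] F [ 0.3974  0.1901 -0.1672] w 57.2
x [ 0.8987  0.3537 -0.2593] y [ 0.3351 -0.1724  0.9263] z [ 0.2829 -0.9193 -0.2734]
0 body ((-0.38606739955001856, 0.06374816191130606), 0.7444580293977211)
0 head ((0.917175890623696, 0.5952614652016521), 0.47841137303246395)
1 body ((-0.11693659272405199, 1.4331786264428423), 0.6117942605980139)
1 head ((0.07986103504677189, 0.14317908040581173), 0.6464042584101359)
2 body ((-0.0020159477480596877, 0.5073781569263183), 0.9983343844060545)
2 head ((-0.08075033917827845, 0.12139536607906898), 0.9368521854612563)
```

```bash
python3 -c "
from h import *
a,b=[cv2.imread(f'pics/s{i}.png')[230:330,250:383] for i in (9,10)]
o=np.vstack([np.hstack([cv2.resize(a,(400,300)),cv2.resize(b,(400,300))]),np.hstack([cv2.resize(cv2.imread(f'pics/w{i}.png')[120:480],(400,300)) for i in(9,10)])]);cv2.imwrite('pics/c11.png',o)"
python3 - <<'E'
from h import *
g=[cv2.imread(f'pics/s{i}.png').astype(int) for i in (7,8,9,10)]
for i in range(3):
    d=(np.abs(g[i]-g[i+1]).max(2)>40)[230:330,255:383]
    print(i,[int(d[:,c:c+16].sum()) for c in range(0,128,16)])
# column-wise bottle outline (bright & unsaturated) top edge and bottom edge
for k,im in enumerate(g):
    print(k,[(c,int(np.argmax((im[235:330,c].min(1)>150)))+235) for c in range(285,352,8)])
# projections of expected lying bottle: rest frame -> world
Rz=Ro.from_euler('z',1.595).as_matrix(); O=np.array([546,-45,0.])
def bot(th,s,x,y,h):  # wall line through stop edge (0/12,20)
    u=np.array([np.sin(th),0,np.cos(th)]); n=np.array([np.cos(th),0,-np.sin(th)])
    base=np.array([0,0,20.])-u*s-n*25
    return O+Rz@(base+u*h+n*x+np.array([0,y,0]))
for s in(25,35,45): print(s,'nozzle',proj('s10.png',bot(1.37,s,0,60,245)),'foot edge y+',proj('s10.png',bot(1.37,s,-24,0,0)),'headtop',proj('s10.png',bot(1.37,s,0,46,262)), bot(1.37,s,15,9,240))
E
```

```text
0 [493, 469, 331, 105, 119, 144, 18, 0]
1 [150, 303, 278, 55, 182, 243, 21, 0]
2 [221, 53, 0, 0, 1, 0, 0, 0]
0 [(285, 240), (293, 238), (301, 235), (309, 235), (317, 235), (325, 235), (333, 235), (341, 235), (349, 235)]
1 [(285, 240), (293, 238), (301, 235), (309, 235), (317, 235), (325, 235), (333, 235), (341, 235), (349, 235)]
2 [(285, 240), (293, 238), (301, 235), (309, 235), (317, 235), (325, 235), (333, 235), (341, 235), (349, 235)]
3 [(285, 240), (293, 238), (301, 235), (309, 235), (317, 235), (325, 235), (333, 235), (341, 235), (349, 235)]
25 nozzle [282.2342 318.6812] foot edge y+ [341.8797 262.0007] headtop [271.2542 318.119 ] [531.9522 163.4068  72.6808]
35 nozzle [285.8652 316.9595] foot edge y+ [344.6133 260.8629] headtop [274.971  316.3948] [532.1893 153.6106  70.6863]
45 nozzle [289.4484 315.2604] foot edge y+ [347.3167 259.7376] headtop [278.6387 314.6934] [532.4265 143.8144  68.6918]
```

```bash
python3 -m inch '[[[0,0,0],[0,0,0],70],[[0,0,0],[0,0,0],55],[[0,0,0],[0,0,0],40],[[0,0,0],[0,0,0],20],[[0,0,0],[0,0,0],0],[[0,0,0],[0,0,0],0],[[0,0,0],[0,0,0],0],[[0,0,-0.008],[0,0,0],0]]'
python3 -m inch '[[[0,0,-0.03],[0,0,0],0],[[0,0,-0.03],[0,0,0],0],[[0,0,-0.04],[0,0,0],0],[[0,0,-0.05],[0,0,0],0],[[0,0,-0.06],[0,0,0],0],[[0,0,-0.06],[0,0,0],0],[[0,0,-0.06],[0,0,0],0],[[0,0,-0.06],[0,0,0],0]]'
python3 - <<'E'
from h import *
s=st(); snap('scene','s11.png'); snap('side','d11.png'); snap('wrist','w11.png')
g=[cv2.imread(f'pics/s{i}.png').astype(int) for i in (10,11)]
d=(np.abs(g[0]-g[1]).max(2)>40)[230:330,255:383]; print([int(d[:,c:c+16].sum()) for c in range(0,128,16)])
E
```

```text
t: 15.87
eef_pos: [531.6, 145.9, 88.7]
orientation: [0.766, 0.225, 0.008, 0.603]
ft_force: [-0.1, -0.1, -0.4]
grip_width: 85.3
t: 16.53
eef_pos: [503.4, 237.7, 115.8]
orientation: [0.766, 0.225, 0.008, 0.603]
ft_force: [-0.3, 0.7, 0.3]
grip_width: 85.5
16.53 [503.3917 237.6528 115.8455] q [-0.6601  0.953  -0.521   1.6954  1.0222  1.9472 -2.6552] F [-0.2863  0.7139  0.2918] w 85.5
x [ 0.8985  0.3542 -0.2592] y [ 0.3352 -0.1726  0.9262] z [ 0.2833 -0.9191 -0.2738]
[561, 61, 0, 0, 0, 0, 0, 5]
```

Run:
```python
from h import *
im=cv2.imread('pics/s11.png')[225:330,255:385]; im=cv2.resize(im,(65,35),interpolation=cv2.INTER_AREA).astype(int)
for r in range(35):
    print(225+3*r,''.join('R' if p[2]-max(p[0],p[1])>60 else '#' if p.max()<90 else 'o' if p.min()<165 else '.' for p in im[r]))
Rz=Ro.from_euler('z',1.595).as_matrix(); O=np.array([546,-45,0.])
for n,X in dict(stopL=(6,-58,20),stopR=(6,58,20),heelL=(-67,-58,35),heelR=(-67,58,35),padL=(140,-50,55),padR=(140,50,55),chR=(150,55,69),end=(232,9,95)).items(): 
    p=proj('s11.png',O+Rz@np.array(X,float)); print(n,p,'cell',(p-[255,225])/[2,3])
```

```text
225 RRRRRRRRoooo...............................RRRR###########o######
228 RRRRRRRRR#o.................................oRRRRooo#############
231 RRRRRRRRRRooo..oooo...........................oRR....o#########o#
234 RRRRRRoooooooooooooo...........................oRRoo...o#########
237 ooooooooooooooooooo..........................oRRRRRR#o...oo######
240 oooooooooooo..........Rooo...................oRRRRRRRR#o....o####
243 oooooo...................oooo..............ooRRRRRRRRRRRo#o..oo##
246 ...........................oooo.....Ro.o.oooRRRRRRRRRRRRRRRoooooo
249 .......................ooo...ooo..oo.oooooooRRRRRRRRRRRRRRRRR##oo
252 ................oooooooooooo........ooooooRRRRRRRRRRRRRRRRRRRRRR#
255 .........oooooooooo######Roooo..o........oRRRRRRRRRRRRRRRRRRRRRRR
258 ..oooooooooo##########oooRRRoo.ooo.........oRRRRRRRRRRRRRRRRRRRRR
261 ooooo##########ooooooooooo...............o....oRRRRRRRRRRRRRRRRRR
264 ########oooooooooooooo.........................ooRRRRRRRRRRRRRRRR
267 #ooooooooooooooooooo....................oooo.o..ooooRRRRRRRRRRRRR
270 ooooooooooooooooooo..................o...oooo.
[... 1035 characters left out ...]
.....oRRRRRRRRRRRRRRRRRRRRRRRRRRRR
318 RRRRRRRRRRooooooooooooooooo.......RRRRRRRRRRRRRRRRRRRRRRRRRRRRRRR
321 RRRRRRRRRRRRooooooooooooooo.....RRRRRRRRRRRRRRRRRRRRRRRRRRRRRRRRR
324 RRRRRRRRRRRRRRooooooooooooo..oRRRRRRRRRRRRRRRRRRRRRRRRRRRRRRRRRRR
327 RRRRRRRRRRRRRRRRoo...oooooooRRRRRRRRRRRRRRRRRRRRRRRRRRRRRRRRRRRRR
stopL [312.4945 272.6682] cell [28.7473 15.8894]
stopR [348.0757 295.2793] cell [46.5378 23.4264]
heelL [333.0942 254.934 ] cell [39.0471  9.978 ]
heelR [368.8047 275.9702] cell [56.9024 16.9901]
padL [272.8384 289.0426] cell [ 8.9192 21.3475]
padR [304.0805 311.0468] cell [24.5402 28.6823]
chR [302.296  309.6864] cell [23.648  28.2288]
end [257.3011 308.9935] cell [ 1.1505 27.9978]
```

```bash
python3 -c "
from h import *
print(read_state()['ft_force']); print(finish_job())"
```

```text
[-0.4559 -0.5275 -0.7471]
the job is handed in; nothing more can be done
None
```

The spray bottle is lying on the rest, with its side on the padded bar and its head out beyond it. Its foot is between the foot stop and the heel bar. I handed the job in at about 16.7 s of the 64 s allowed.

- **How it was done:** I put the two fingers either side of the head with clearance and pushed with the rear finger until the bottle overbalanced. The front finger then stayed under it while it was lowered in small steps to a lean of about 1.3 rad. I opened the fingers and drew them back along the tool axis.
- **Bottle position:** In the scene camera the bottle did not move while the finger dropped its last 8 mm. It also did not move when the gripper opened and withdrew, so it is resting on the stop and pad. The head end is about 230 mm from the stop.
- **Forces:** Every reading I took stayed within about 2 N, which is close to sensor noise. The bottle's weight on the finger was too small to see there, so I judged contact from the pictures.
- **Robot limits:** The last joint came close to its range limit, about -2.71 against -2.73. I changed the tool's tilt and roll on the way down to keep it inside.
- **Not checked:** I had used all 12 pictures before the end. The last checks were pixel differences and a coarse text map of the camera image, not a viewed picture. I did not measure the bystanders again, but the fingers and arm stayed clear of them.

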